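Load a test tile in the glaze reader and hold its key switch on

ROBOT

A 7-joint arm with a two-finger parallel gripper is mounted at the origin on a cart in front of the work surface, level with it; the furniture and walls round the work are solid. World frame = base frame: x ahead of the robot, y to its left, z up, the work surface at z = 0. Lengths are in m, angles in rad, forces in N, time in s.
With the tool pointing down it reaches from about 0.4 to 0.85 m from the base axis. Payload 10.4 kg.
Tool frame: the origin (TCP) lies between the finger pads; the fingertips stand 14 mm ahead of it and the grasp point (between the pads) lies 5 mm behind it (r.finger_overhang is the z of the fingertips in the tool frame, in m); z points along the fingers, y is the line along which they close (so a half turn about z gives the same grasp; the last joint's range is limited). The gripper opens to 87 mm and grips with 3 to 60 N. Pads are 19 mm wide; open, the fingers measure 117 mm over their backs; the gripper's body (75 mm by 190 mm) begins 51 mm behind the grasp point.
Start: joints at [-1.272, 0.332, -0.065, 1.46, 0.022, 1.35, -0.088], TCP at [0.198, 0.593, 0.237] pointing down, gripper open.
Joint ranges: [-2.6, 2.6], [-0.5, 2.12], [-1.47, 1.34], [0.16, 2.42], [-1.27, 4.41], [0.06, 2.06], [-2.6, 2.6]. Speed limits (rad/s): [2.22, 2.22, 2.79, 2.79, 3.14, 3.14, 3.14].

INTERFACE

Orientations are given as a unit quaternion [x, y, z, w].
In Python, from bench import r, optics gives the robot as it stands.
- The arm moves only by the shell command python3 -m pendant 'ROWS' [FORCE]. ROWS is JSON, a list of rows, each a list of 7 numbers: the closure, from -1 (fully open) to 1 (shut), then the shift along the tool's x, y, z scaled (see below), then the turn, a rotation vector about the tool's x, y, z scaled (see below). In form: [[grip, x, y, z, rx, ry, rz], ...]. A call has 1 to 8 rows; each row is the pose to reach, as a shift and turn from the pose commanded when the call began, along the tool's axes at that moment; what a row does not reach only later rows make up. The controller multiplies each number of a shift by 0.3 m and each number of a turn by 120 degrees. A row lasts 1/8 s, in which the tool goes at most 62.5 mm and 10.7 degrees, less where a joint would pass 70% of its speed; a pose out of reach is approached as far as the arm can. A call with a number of a shift or a turn outside -1 to 1 is refused whole. A call with a gripper value outside its range is refused whole. The fingers move at their own pace and stop on an object; FORCE is the grip in N (left out, the last holds). Time passes only in rows, so rows that repeat a pose let the fingers close. It gives the time, the measured TCP pose, the force, the opening and the grip force at its end, in the units of the state.
- r.read_state(): the state, without advancing time (a new reading comes with each control period).
- optics.camera(name): name is "scene" or "top"; returns a dict with "pixels" (384x512x3 uint8, red, green, blue), "vfov" (degrees; the focal length in pixels is half the picture's height over the tangent of half this angle, whatever the lens; pixels are square), "cx", "cy" (the principal point, pixels), "rvec" (rotation vector, rad) and "tvec" (3), from world to camera coordinates, as OpenCV has them. Camera axes: x right, y down, z forward; pixel columns grow to the right and rows downward; lengths in m; the calibration is good to about 2 mm. A picture is of the moment at which its call begins. There is no depth.
- r.close_job(): hands the job in; it is judged then, once.
The state is a dict: "time": time; "joint_positions": joint angles; "joint_vel": joint speeds; "joint_torque": joint torques, N m; "ee_pos": TCP position; "eef_rot": TCP orientation; "ft_force": force on the tool from outside, world axes, zero at the start; "torque": the same for the moment, N m; "width": finger opening in m; "grip_force": force on a finger pad.
Only numpy, scipy, OpenCV 4.12 (cv2) and the standard library are available. Lean on these libraries where they do the work, as an engineer would, in place of code of your own. Each camera call takes 0.05 s, during which the arm holds its last target. There are 200 camera calls.

TASK

Lay the teal test tile flat in the corner-fenced pocket of the glaze reader and let go of it; then draw the red-headed key out of its wooden block, push it fully home in the reader's key switch (the pins are stiff) and turn it clockwise, seen from above, a quarter turn to its stop. The switch springs back by itself, so finish with the gripper still holding the key turned to the stop. Leave the other two tiles, the tape roll and the wooden rib where they are.

Things in the scene. Friction and masses are not known exactly. Their poses are not given: they have to be found in the camera images.
- reader: glaze reader, a fixed box 110 (x) x 180 (y) x 40 mm high; origin centre of its underside on the bench, x points away from the robot at yaw 0, y to the left. White half (+y) carries the tile pocket, dark half (-y) the key switch.
- pocket (a point): centre of the pocket floor, level with the reader's flat top (40 mm above the bench), axes as the reader's. Four aluminium corner fences, 8 mm high and 7 mm thick, bevelled inside (3 mm wider on each side at the top), stand round a space of 44 mm along x by 60 mm along y (2 mm of play on each side of the tile); each long side is open in the middle, 36 mm wide, for the fingers.
- teal_tile: teal glaze test tile, flat, 40 (x) x 55 (y) x 9 mm, loose, 40 g; origin centre of its underside. Starts flat on the bench, its long side roughly along world x. Goes in the pocket with its long side along the reader's y, either way round.
- orange_tile: orange test tile, same size; stands where it stood; it must stay there (within 15 mm)
- cream_tile: cream test tile, same size; stands where it stood; it must stay there (within 15 mm)
- tape: roll of masking tape, 76 mm across, 19 mm high, origin centre of its underside; stands where it stood; it must stay there (within 30 mm)
- rib: brown wooden rib, 50x93x6 mm; stands where it stood; it must stay there (within 30 mm)
- key_block: fixed wooden block 56 (x) x 52 (y) x 40 mm high, origin centre of its underside; the key hangs by its shoulder in a slot along the block's x in its top. The key pulls straight up, 28 mm, with 1.7 mm of play on each side.
- key: loose key, 50 g, upright; origin at the tip of the blade, z up the key. Brass blade 14 (x) x 5 (y) mm, 28 mm long, its lowest 5 mm tapered to 9 x 1.6 mm; brass shoulder 24 x 12 mm from z = 28 to 32 mm; red plastic head 32 (x) x 10 (y) mm from z = 32 to 68 mm: grip it across y, fingers from above, with 50 N or more. Same after a half turn. Standing in the block its origin is 12 mm above the bench.
- key_shoulder (a point): underside of the key's shoulder, on its axis, 28 mm above the tip; home, it lies on the barrel. On the way down two pairs of stiff spring pins, 9 and 18 mm below the keyway mouth, hang the key up: push down with about 8 to 20 N, wiggling the key a few degrees about the vertical if it sticks.
- lock_mouth (a point): centre of the keyway's mouth, on the switch axis, in the top of the brass barrel 44 mm above the bench, axes as the reader's (fixed). The keyway is a 16 x 7 mm slot, 1 mm of play on each side of the blade, running along the reader's x while the switch is at 0; it is deep enough for the key's shoulder to come down on the barrel.
- key_switch (a joint): turn of the brass barrel with the keyway, rad: 0 off, grows clockwise seen from above, stop at 1.57. A spring drives it back to 0 (0.03 N m at 0, 0.11 N m at the stop). The key has up to 0.15 rad of play in the slot before the barrel follows.
There are look-alikes about, which are no part of the job. Leave any black or purple look-alike of the teal_tile alone.

How it is judged:
By the outcome, as a careful person would: the job done as asked, in the order asked, and still so for the second after the job is handed in, while the arm keeps its last pose, push and grip.
It also fails if it takes over 58 s, if anything falls off the work surface, if the arm or the gripper's body presses on something with over 40 N, if the wrist force passes 120 N, or if a joint passes its speed limit or range.

## Working session

There is one attempt and no reset: what is moved stays moved. The work goes in short steps, Python scripts to look and compute and a shell command to move; the robot and the scene stay as the last step left them, time stands still between calls to the robot, and variables do not carry over. Pictures are saved under pics/ and viewed, at most 10 in all, crops included, and the job is handed in when it is done.

```bash
ls; mkdir -p pics; python3 - <<'E'
from bench import r, optics
import cv2, numpy as np
for n in ("scene","top"):
    c=optics.camera(n); p=c["pixels"]; print(n,{k:c[k] for k in c if k!="pixels"})
    cv2.imwrite(f"pics/{n}0.png",cv2.cvtColor(p,cv2.COLOR_RGB2BGR))
print(r.read_state(), r.finger_overhang)
E
```

```text
pics
scene {'vfov': 51.753234326998566, 'cx': 258.39153095328453, 'cy': 192.1319162101767, 'rvec': array([ 0.12427301, -2.813882  ,  1.3110203 ]), 'tvec': array([0.51127563, 0.07118662, 1.13471138])}
top {'vfov': 47.43311904453169, 'cx': 252.08547802185467, 'cy': 197.46723895451132, 'rvec': array([ 2.18738436, -2.18770233,  0.10125523]), 'tvec': array([0.00902754, 0.51256046, 1.39537292])}
{'time': 0.1, 'joint_positions': array([-1.27161078,  0.33279922, -0.06467861,  1.46082503,  0.02159837,
        1.34990996, -0.08850444]), 'joint_vel': array([-0.0005872 , -0.00062867, -0.00025685, -0.00178863,  0.00067435,
        0.00151957, -0.00015705]), 'joint_torque': array([ 1.01380636e-03, -6.24546218e+01,  2.43876677e-02, -3.90716171e+01,
       -6.14390709e-02,  3.66596051e-02,  4.34011338e-05]), 'ee_pos': array([0.19757623, 0.59261379, 0.23585476]), 'eef_rot': array([ 1.60202677e-01,  9.87083945e-01, -6.19318949e-04, -6.95123858e-05]), 'ft_force': array([-1.19836503,  0.02298932,  0.54896857]), 'torque': array([-0.02392658, -0.01344635,  0.00529983]), 'grip_force': 0.0, 'width': 0.08679231987178129} 0.014
```

View pics/top0.png

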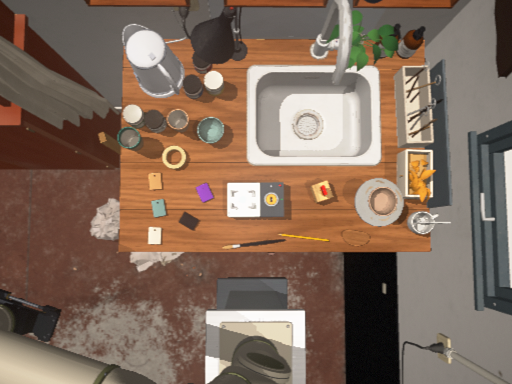

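View pics/scene0.png

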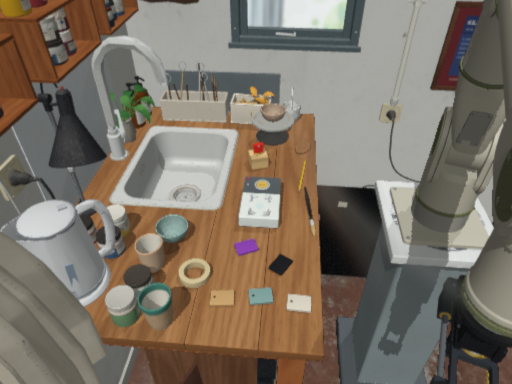

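Top view: the teal tile is at (158,208). Things it could be taken for are black (189,220), purple (204,192), orange (155,181), cream (154,235), and the teal cups at (129,138) and (210,130). I choose the flat teal one at (158,208). The reader is at (255,200) with its barrel at (271,199), and the key block is at (322,191). The next crop checks these choices.

```bash
cat > h.py <<'E'
import cv2, numpy as np
from bench import r, optics
from scipy.spatial.transform import Rotation as R
def cam(n):
    c=optics.camera(n); p=c["pixels"]; H=p.shape[0]
    c["f"]=H/2/np.tan(np.radians(c["vfov"])/2)
    c["R"]=R.from_rotvec(c["rvec"]).as_matrix(); c["o"]=-c["R"].T@c["tvec"]
    c["hsv"]=cv2.cvtColor(p,cv2.COLOR_RGB2HSV); return c
def ray(c,uv):
    d=np.array([(uv[0]-c["cx"])/c["f"],(uv[1]-c["cy"])/c["f"],1.]); return c["R"].T@d
def onplane(c,uv,z):
    d=ray(c,uv); return c["o"]+d*(z-c["o"][2])/d[2]
def proj(c,P):
    q=c["R"]@np.asarray(P,float)+c["tvec"]; return q[:2]/q[2]*c["f"]+[c["cx"],c["cy"]]
def blobs(c,lo,hi,box,minA=4):
    u0,v0,u1,v1=box
    m=cv2.inRange(c["hsv"],np.array(lo),np.array(hi)); k=np.zeros_like(m); k[v0:v1,u0:u1]=m[v0:v1,u0:u1]
    cs,_=cv2.findContours(k,cv2.RETR_EXTERNAL,cv2.CHAIN_APPROX_NONE)
    return sorted([x for x in cs if len(x)>=minA],key=lambda x:-cv2.contourArea(x)),k
def rect(c,cont,z):
    P=np.array([onplane(c,q[0],z)[:2] for q in cont])*1000
    return cv2.minAreaRect(P.astype(np.float32))
def tri(a,ua,b,ub):
    da,db=ray(a,ua),ray(b,ub); A=np.stack([da,-db],1); s=np.linalg.lstsq(A,b["o"]-a["o"],rcond=None)[0]
    p,q=a["o"]+da*s[0],b["o"]+db*s[1]; return (p+q)/2,np.linalg.norm(p-q)
E
python3 - <<'E'
from h import *
t=cam("top"); s=cam("scene")
def crop(c,u,v,w,h,k): return cv2.resize(cv2.cvtColor(c["pixels"][v:v+h,u:u+w],cv2.COLOR_RGB2BGR),None,fx=k,fy=k,interpolation=cv2.INTER_NEAREST)
a=np.hstack([crop(t,215,170,80,60,5),crop(t,300,165,40,60,5)[:300],crop(t,140,190,40,60,5)])
b=np.hstack([crop(s,230,170,60,60,5),crop(s,235,130,50,60,5),crop(s,235,270,50,60,5)])
w=800
im=np.zeros((600,800,3),np.uint8); im[:300,:a.shape[1]]=a[:, :800]; im[300:,:b.shape[1]]=b[:,:800]
cv2.imwrite("pics/crop1.png",im)
for c,b in((t,(145,195,175,220)),(s,(240,280,280,310))):
    cs,k=blobs(c,(80,50,50),(105,255,255),b); print([ (len(x),cv2.boundingRect(x),rect(c,x,.009)) for x in cs[:2]])
for c,b in((t,(305,170,340,210)),(s,(240,130,275,180))):
    for lo,hi in (((0,190,90),(4,255,255)),((172,170,90),(180,255,255))):
        cs,k=blobs(c,lo,hi,b); print("red",[(cv2.boundingRect(x),cv2.contourArea(x)) for x in cs[:2]])
E
```

```text
[]
[(70, (250, 289, 22, 15), ((480.7706298828125, 317.47540283203125), (48.68467330932617, 37.15956497192383), 9.849026679992676))]
red [((321, 186, 6, 9), 20.0)]
red []
red [((254, 142, 9, 11), 64.0)]
red []
```

View pics/crop1.png

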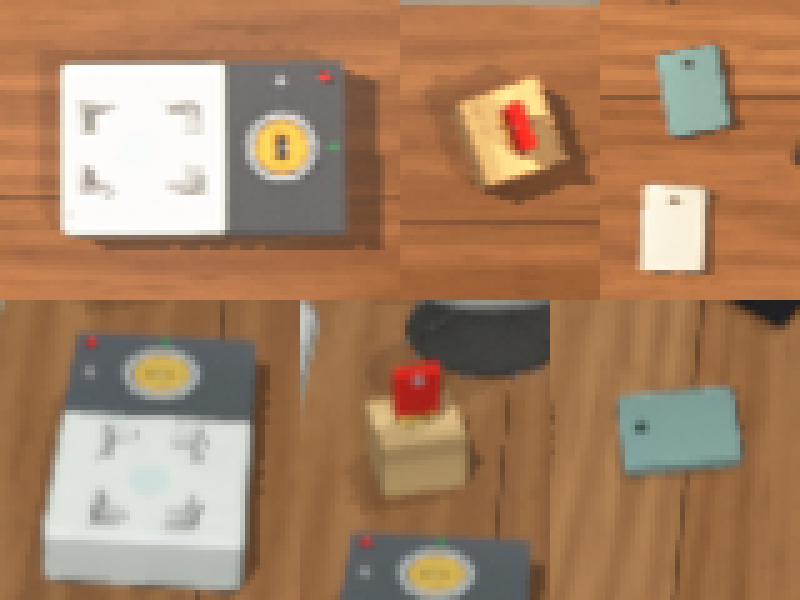

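The crop confirms the teal tile: flat, with a hole at its end nearer the sink. It also shows the reader with its pocket on the white half and barrel on the dark half, and the red key standing in its block, turned about 20°.

```bash
python3 - <<'E'
from h import *
t=cam("top"); s=cam("scene")
def show(n,x,z,c):
    if not x: print(n,None); return
    (p,sz,a)=rect(c,x[0],z); print(n,np.round(p,1),np.round(sz,1),round(a,1))
for nm,c,b in(("t",t,(145,195,175,222)),("s",s,(240,280,280,310))):
    x,k=blobs(c,(70,35,40),(110,255,255),b); show("teal "+nm,x,.009,c)
for nm,c,b in(("t",t,(220,175,292,222)),("s",s,(236,174,290,220))):
    # reader top: white+dark = low saturation
    x,k=blobs(c,(0,0,195),(180,40,255),b); show("white "+nm,x,.040,c); 
    x,k=blobs(c,(100,0,60),(135,70,140),b); show("dark "+nm,x,.040,c); print(k.sum()//255)
    x,k=blobs(c,(18,110,120),(32,255,255),b); show("barrel "+nm,x,.044,c)
    m=cv2.moments(cv2.convexHull(x[0])); uv=(m["m10"]/m["m00"],m["m01"]/m["m00"]); print(uv,onplane(c,uv,.044)*1000)
u=[]
for nm,c,b in(("t",t,(305,170,340,210)),("s",s,(240,135,275,180))):
    x,k=blobs(c,(0,190,90),(5,255,255),b); v,uu=np.nonzero(k); q=np.array([uu.mean(),v.mean()]); u.append(q); print(nm,q,len(v)); show("red",x,.080 if nm=="t" else .062,c)
    x,k=blobs(c,(14,50,150),(30,200,255),(305,175,340,205) if nm=="t" else (244,149,272,168)); show("blk",x,.04,c)
print(tri(t,u[0],s,u[1])); print(t["o"],s["o"])
E
```

```text
teal t [480.1 313.7] [51.9 35.1] 10.4
teal s [480.6 317.2] [53.3 40.2] 11.7
white t [504.6  38.2] [105.7 102.4] 0.0
dark t None
0
barrel t [506.1 -50.4] [31.3 31.3] 18.4
(270.90849673202615, 198.92592592592592) [506.03973764 -50.68383999  44.        ]
white s [506.8  41.9] [107.1 106.5] 0.5
dark s [472.4 -74.4] [28.8 59. ] 55.9
146
barrel s [506.8 -48.3] [29.8 23.6] 5.2
(261.6958333333333, 184.35833333333332) [507.73603955 -48.83147535  44.        ]
t [323.52941176 190.20588235] 34
red [ 530.6 -212.5] [27.7 11.6] 21.1
blk [ 531.5 -212.1] [58.  61.4] 18.9
s [257.94805195 147.4025974 ] 77
red [ 533.8 -220.3] [26.6 59. ] 5.2
blk [ 532.8 -190.1] [ 90.6 101.5] 5.2
(array([ 0.53294982, -0.21565789,  0.06308923]), np.float64(0.001472235355198131))
[0.40086009 0.02809308 1.43121881] [0.43938679 0.86446064 0.78338195]
```

```bash
cat >> h.py <<'E'
def to(x,y,z,psi):
    "row numbers (scaled) from measured pose to TCP x,y,z (mm), tool y at yaw psi (deg)"
    st=r.read_state(); C=R.from_quat(st["eef_rot"]); a=np.radians(psi)
    T=R.from_matrix(np.array([[-np.sin(a),np.cos(a),0],[np.cos(a),np.sin(a),0],[0,0,-1]]).T.T if 0 else np.column_stack([[np.sin(a)*-1,np.cos(a),0],[np.cos(a),np.sin(a),0],[0,0,-1]]))
    # tool x = y cross z
    yv=np.array([np.cos(a),np.sin(a),0]); zv=np.array([0,0,-1.]); T=R.from_matrix(np.column_stack([np.cross(yv,zv),yv,zv]))
    d=C.inv().apply(np.array([x,y,z])/1000-st["ee_pos"])/.3; w=(C.inv()*T).as_rotvec()/np.radians(120)
    ya=C.apply([0,1,0]); print("row",np.round(d,4),np.round(w,4),"| at",np.round(st["ee_pos"]*1000,1),"psi",round(np.degrees(np.arctan2(ya[1],ya[0])),1),"F",np.round(st["ft_force"],1),"w",round(st["width"]*1000,1),"g",round(st["grip_force"],1),"t",st["time"],"j7",round(st["joint_positions"][6],2))
E
sed -i '/if 0 else/d' h.py
python3 - <<'E'
from h import *
t=cam("top"); s=cam("scene")
for c,b in((t,(230,186,260,213)),(s,(246,194,275,216))):
    g=c["hsv"]; m=((g[...,2]<205)&(g[...,1]<60)); k=np.zeros(m.shape,np.uint8); k[b[1]:b[3],b[0]:b[2]]=m[b[1]:b[3],b[0]:b[2]]
    pts=cv2.findNonZero(k); print(len(pts)); p=rect(c,pts,.046); print("fences",p)
    # glyph: bluish spot at the centre
    m=((g[...,0]>80)&(g[...,0]<110)&(g[...,1]>8)&(g[...,1]<60)&(g[...,2]>205)); k[:]=0; k[b[1]:b[3],b[0]:b[2]]=m[b[1]:b[3],b[0]:b[2]]
    v,u=np.nonzero(k); print("spot",len(u),onplane(c,(u.mean(),v.mean()),.04)*1000)
# reader outline: top picture, edges of dark half / white half at z=.04
g=t["hsv"]
for v in (184,190,210,214): print(v,[tuple(map(int,g[v,u])) for u in (225,226,227,228,229)],[tuple(map(int,g[v,u])) for u in (281,282,283,284,285)])
for u in (228,284): print(onplane(t,(u-.5,199),.04)*1000)
to(480.5,315.5,60,101)
E
```

```text
38
fences ((504.0614318847656, 36.629581451416016), (54.18770980834961, 73.10103607177734), 0.03389749303460121)
spot 0 [nan nan nan]
121
fences ((502.45782470703125, 39.603607177734375), (91.23966979980469, 66.12533569335938), 89.110107421875)
spot 25 [507.40924791  40.21926543  40.        ]
184 [(12, 140, 169), (11, 121, 173), (16, 33, 232), (0, 0, 255), (0, 0, 255)] [(3, 24, 119), (15, 5, 111), (11, 58, 123), (12, 128, 140), (12, 140, 166)]
190 [(11, 140, 160), (11, 116, 165), (18, 30, 229), (30, 1, 254), (20, 3, 252)] [(8, 9, 115), (15, 9, 114), (11, 42, 116), (11, 104, 118), (11, 124, 119)]
210 [(12, 147, 167), (11, 122, 171), (15, 33, 230), (30, 1, 254), (30, 1, 253)] [(10, 7, 112), (8, 9, 114), (10, 34, 113), (11, 93, 113), (11, 132, 112)]
214 [(12, 148, 172), (11, 121, 165), (16, 34, 228), (40, 3, 254), (0, 1, 253)] [(10, 7, 112), (173, 9, 113), (8, 36, 114), (11, 98, 115), (12, 136, 116)]
[506.05824702  87.66413362  40.        ]
[506.11950744 -91.1760834   40.        ]
row [-1.1868 -0.5789  0.5882] [-1.000e-04 -0.000e+00 -2.453e-01] | at [197.7 592.9 236.5] psi 71.6 F [0.  0.2 0.4] w 87.1 g 0.0 t 0.4 j7 -0.09<stdin>:8: RuntimeWarning: Mean of empty slice.
  ret = ret.dtype.type(ret / rcount)
```

```bash
python3 -m pendant '[[-1,-0.2,-0.1,0,0,0,-0.06],[-1,-0.4,-0.2,0.05,0,0,-0.12],[-1,-0.6,-0.3,0.1,0,0,-0.18],[-1,-0.8,-0.39,0.2,0,0,-0.245],[-1,-0.98,-0.48,0.3,0,0,-0.245],[-1,-1,-0.5,0.4,0,0,-0.245],[-1,-1,-0.5,0.4,0,0,-0.245]]' 40; python3 -c "
from h import *
to(480.5,315.5,17,101)"
```

```text
time: 1.27
ee_pos: [0.4356, 0.3513, 0.1134]
eef_rot: [-0.093, 0.996, -0.002, -0.002]
ft_force: [-1.5, 0.4, 1.0]
width: 0.0867
grip_force: 0.0
row [-0.1263 -0.1435  0.3215] [-0.002  -0.002  -0.0029] | at [435.6 351.3 113.4] psi 100.6 F [-1.5  0.4  1. ] w 86.7 g 0.0 t 1.275 j7 1.01
```

```bash
python3 -m pendant '[[-1,-0.126,-0.1435,0.15,-0.002,-0.002,-0.003],[-1,-0.126,-0.1435,0.22,-0.002,-0.002,-0.003],[-1,-0.126,-0.1435,0.3,-0.002,-0.002,-0.003],[-1,-0.126,-0.1435,0.318,-0.002,-0.002,-0.003],[-1,-0.126,-0.1435,0.318,-0.002,-0.002,-0.003]]' 40; python3 -c "
from h import *
to(480.5,315.5,16,101)"
```

```text
time: 1.9
ee_pos: [0.48, 0.3218, 0.022]
eef_rot: [-0.099, 0.995, 0.003, 0.002]
ft_force: [0.1, -0.7, -0.1]
width: 0.0868
grip_force: 0.0
row [ 0.0026 -0.0209  0.0197] [0.0024 0.0023 0.0032] | at [480.  321.8  22. ] psi 101.4 F [ 0.1 -0.7 -0.1] w 86.8 g 0.0 t 1.9 j7 1.14
```

```bash
python3 -m pendant '[[-1,0,0,0,0,0,0],[-1,0,0,0,0,0,0]]'; python3 -c "
from h import *
to(480.5,315.5,16,101)"
```

```text
time: 2.15
ee_pos: [0.4805, 0.3212, 0.0221]
eef_rot: [-0.099, 0.995, 0.003, 0.003]
ft_force: [0.7, -0.5, 0.3]
width: 0.0873
grip_force: 0.0
row [ 0.0038 -0.0188  0.0203] [0.0024 0.0026 0.0028] | at [480.5 321.2  22.1] psi 101.3 F [ 0.7 -0.5  0.3] w 87.3 g 0.0 t 2.15 j7 1.14
```

```bash
python3 -m pendant '[[-1,0.004,-0.019,0.02,0.002,0.002,0.003],[-1,0.004,-0.019,0.02,0.002,0.002,0.003],[1,0.004,-0.019,0.02,0.002,0.002,0.003],[1,0.004,-0.019,0.02,0.002,0.002,0.003],[1,0.004,-0.019,0.02,0.002,0.002,0.003],[1,0.004,-0.019,0.02,0.002,0.002,0.003],[1,0.004,-0.019,0.02,0.002,0.002,0.003],[1,0.004,-0.019,0.02,0.002,0.002,0.003]]' 40; python3 -c "
from h import *
to(480.5,315.5,100,101)"
```

```text
time: 3.15
ee_pos: [0.4801, 0.3149, 0.0151]
eef_rot: [-0.096, 0.995, 0.0, 0.0]
ft_force: [1.0, 1.1, 0.8]
width: 0.0392
grip_force: 40.0
row [-0.0017  0.0016 -0.2828] [ 0.0001  0.     -0.0003] | at [480.1 314.9  15.1] psi 101.0 F [1.  1.1 0.8] w 39.2 g 40.0 t 3.15 j7 1.14
```

```bash
python3 -m pendant '[[1,0,0,-0.15,0,0,0],[1,0,0,-0.28,0,0,0],[1,0.02,-0.15,-0.28,0,0,0.08],[1,0.04,-0.3,-0.28,0,0,0.16],[1,0.05,-0.45,-0.28,0,0,0.24],[1,0.06,-0.6,-0.28,0,0,0.32],[1,0.07,-0.75,-0.28,0,0,0.4],[1,0.09,-0.92,-0.28,0,0,0.48]]' && python3 -m pendant '[[1,0,0,0,0,0,0.09],[1,0,0,0,0,0,0.18],[1,0,0,0,0,0,0.27],[1,0,0,0,0,0,0.362],[1,0,0,0,0,0,0.362],[1,0,0,0,0,0,0.362]]'; python3 -c "
from h import *
to(506,39,75,0)"
```

```text
time: 4.15
ee_pos: [0.5061, 0.0378, 0.0993]
eef_rot: [0.398, 0.917, 0.0, 0.0]
ft_force: [0.7, -0.3, -0.7]
width: 0.0392
grip_force: 40.0
time: 4.9
ee_pos: [0.506, 0.0389, 0.0991]
eef_rot: [0.706, 0.708, 0.0, -0.0]
ft_force: [0.5, 1.0, 0.4]
width: 0.0392
grip_force: 40.0
row [ 0.0004 -0.0001  0.0804] [-0.     -0.      0.0013] | at [506.   38.9  99.1] psi 0.2 F [0.5 1.  0.4] w 39.2 g 40.0 t 4.9 j7 -0.07
```

```bash
python3 -m pendant '[[1,0,0,0.06,0,0,0],[1,0,0,0.108,0,0,0.001],[1,0,0,0.108,0,0,0.001],[1,0,0,0.108,0,0,0.001]]'; python3 - <<'E'
from h import *
to(506,39,55,0)
t=cam("top"); s=cam("scene")
def crop(c,u,v,w,h,k): return cv2.resize(cv2.cvtColor(c["pixels"][v:v+h,u:u+w],cv2.COLOR_RGB2BGR),None,fx=k,fy=k,interpolation=cv2.INTER_NEAREST)
cv2.imwrite("pics/c2.png",np.hstack([crop(t,205,160,80,80,5),crop(s,220,160,80,80,5)]))
for n,c in (("t",t),("s",s)):
    x,k=blobs(c,(70,35,40),(110,255,255),(225,175,290,225)); print(n,[(cv2.boundingRect(q),rect(c,q,.059)) for q in x[:3]])
E
```

```text
time: 5.4
ee_pos: [0.5063, 0.0387, 0.067]
eef_rot: [0.708, 0.706, 0.0, 0.0]
ft_force: [-0.0, 0.0, -0.9]
width: 0.0395
grip_force: 40.0
row [ 0.0009 -0.001   0.0401] [ 0.0001 -0.     -0.0014] | at [506.3  38.7  67. ] psi -0.2 F [-0.   0.  -0.9] w 39.5 g 40.0 t 5.4 j7 -0.05
t []
s [((251, 192, 17, 16), ((508.3757019042969, 37.334510803222656), (64.70565032958984, 43.72224044799805), 88.30326843261719)), ((270, 178, 8, 12), ((474.393310546875, -37.846275329589844), (50.85398864746094, 19.38554573059082), 75.83074951171875)), ((225, 175, 7, 3), ((610.1370849609375, -60.87177276611328), (17.98419952392578, 9.764678001403809), 5.164426803588867))]
```

View pics/c2.png

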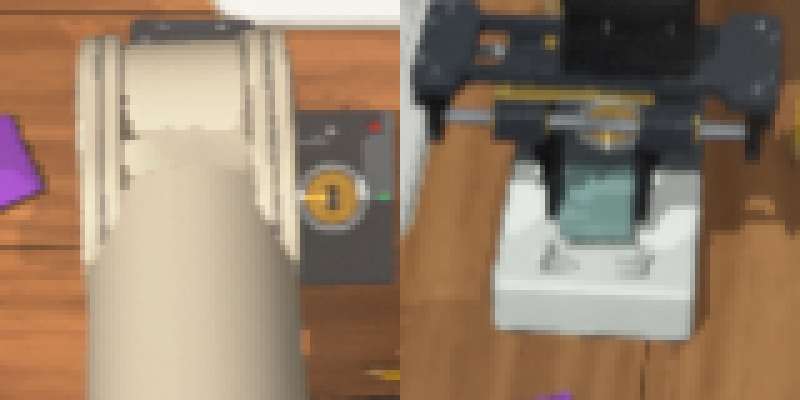

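The scene crop shows the teal tile held level over the pocket. Its near lower edge is at about (259,208), and the two near fences show in front of it.

```bash
python3 - <<'E'
from h import *
s=cam("scene")
g=s["hsv"]
for v in range(200,214): print(v,tuple(map(int,g[v,258])),tuple(map(int,g[v,262])),np.round(onplane(s,(260,v+.5),.052)[:2]*1000,1))
for u in range(248,272): print(u,tuple(map(int,g[203,u])),np.round(onplane(s,(u,203),.0575)[0]*1000,1))
E
```

```text
200 (84, 53, 149) (84, 52, 146) [505.9  33.2]
201 (85, 54, 147) (84, 52, 146) [505.6  37.4]
202 (85, 50, 147) (84, 52, 146) [505.2  41.6]
203 (84, 50, 149) (84, 52, 147) [504.9  45.8]
204 (85, 51, 150) (84, 53, 149) [504.5  50. ]
205 (84, 51, 159) (84, 51, 155) [504.2  54.1]
206 (84, 52, 158) (85, 51, 151) [503.8  58.2]
207 (84, 49, 134) (85, 47, 130) [503.5  62.3]
208 (79, 26, 135) (81, 27, 134) [503.1  66.3]
209 (65, 9, 175) (55, 9, 174) [502.8  70.3]
210 (60, 7, 209) (55, 7, 207) [502.4  74.3]
211 (56, 8, 213) (60, 7, 209) [502.1  78.3]
212 (56, 8, 213) (55, 7, 208) [501.8  82.3]
213 (55, 7, 212) (55, 7, 210) [501.4  86.2]
248 (56, 8, 216) 537.5
249 (66, 9, 146) 534.8
250 (60, 10, 104) 532.0
251 (81, 33, 108) 529.3
252 (83, 49, 155) 526.5
253 (84, 51, 160) 523.8
254 (84, 49, 160) 521.0
255 (84, 51, 159) 518.3
256 (84, 51, 159) 515.5
257 (84, 50, 157) 512.8
258 (84, 50, 149) 510.0
259 (85, 52, 148) 507.3
260 (84, 53, 148) 504.5
261 (85, 52, 147) 501.8
262 (84, 52, 147) 499.0
263 (85, 52, 147) 496.3
264 (84, 52, 146) 493.5
265 (84, 53, 140) 490.8
266 (83, 51, 90) 488.0
267 (96, 24, 53) 485.3
268 (105, 10, 53) 482.5
269 (60, 8, 99) 479.8
270 (60, 10, 156) 477.0
271 (51, 10, 171) 474.3
```

```bash
python3 -m pendant '[[1,0,0,0.015,0,0,0],[1,0,0,0.025,0,0,0],[1,0,0,0.034,0,0,0],[1,0,0,0.038,0,0,0],[1,0,0,0.038,0,0,0]]'
```

```text
time: 6.18
ee_pos: [0.5061, 0.0393, 0.0552]
eef_rot: [0.708, 0.706, 0.0, -0.0]
ft_force: [0.8, 3.6, -1.6]
width: 0.0392
grip_force: 40.0
```

```bash
python3 -m pendant '[[-0.4,0,0,0,0,0,0],[-0.4,0,0,0,0,0,0],[-0.4,0,0,0,0,0,0],[-0.4,0,0,-0.05,0,0,0],[-0.4,0,0,-0.2,0,0,0],[-0.4,0,0,-0.4,0,0,0]]'; python3 -c "
from h import *
to(533,-215.5,150,110)"
```

```text
time: 6.92
ee_pos: [0.5053, 0.0384, 0.1768]
eef_rot: [0.708, 0.706, -0.001, -0.0]
ft_force: [0.9, 0.7, 1.1]
width: 0.0609
grip_force: 0.0
row [-0.8458  0.0958  0.09  ] [-9.000e-04 -4.000e-04 -9.185e-01] | at [505.3  38.4 176.8] psi -0.2 F [0.9 0.7 1.1] w 60.9 g 0.0 t 6.925 j7 -0.12
```

```bash
python3 -m pendant '[[-0.4,-0.1,0.02,0.03,0,0,-0.09],[-0.4,-0.2,0.04,0.03,0,0,-0.18],[-0.4,-0.3,0.06,0.03,0,0,-0.27],[-0.4,-0.4,0.07,0.03,0,0,-0.36],[-0.4,-0.4,0.07,0.03,0,0,-0.45],[-0.4,-0.4,0.07,0.03,0,0,-0.54],[-0.4,-0.4,0.07,0.03,0,0,-0.63],[-0.4,-0.4,0.07,0.03,0,0,-0.7]]'; python3 - <<'E'
from h import *
t=cam("top"); s=cam("scene")
to(533,-215.5,150,110)
print("bowl",tri(t,(381,202),s,(275,113)))
print("wheel centre",tri(t,(380,203),s,(273,122)), [onplane(t,(355,203),z)*1000 for z in (.05,.08)])
print("wheel foot",onplane(s,(275,142),0)*1000, "rim left", tri(t,(380,227),s,(293,122)))
def crop(c,u,v,w,h,k): return cv2.resize(cv2.cvtColor(c["pixels"][v:v+h,u:u+w],cv2.COLOR_RGB2BGR),None,fx=k,fy=k,interpolation=cv2.INTER_CUBIC)
cv2.imwrite("pics/c3.png",np.hstack([crop(t,215,165,100,80,4),crop(s,220,90,100,130,4)[:320] if 0 else crop(s,225,90,80,80,4)]))
cv2.imwrite("pics/c3b.png",crop(s,225,160,80,60,4))
x,k=blobs(t,(70,35,40),(110,255,255),(225,175,290,225)); print([(cv2.boundingRect(q),rect(t,q,.049)) for q in x[:1]])
x,k=blobs(s,(70,35,40),(110,255,255),(225,175,290,225)); print([(cv2.boundingRect(q),rect(s,q,.049)) for q in x[:1]])
E
```

```text
time: 7.92
ee_pos: [0.5267, -0.0815, 0.1674]
eef_rot: [0.051, 0.999, 0.0, 0.0]
ft_force: [-0.2, -0.3, 0.7]
width: 0.0608
grip_force: 0.0
row [-0.0682 -0.4418  0.0576] [-0.      0.0004 -0.2176] | at [526.8 -81.5 167.3] psi 83.9 F [-0.2  0.2  0.4] w 61.2 g 0.0 t 8.025 j7 1.61
bowl (array([ 0.49043283, -0.38561207,  0.09847121]), np.float64(0.0042540350319849735))
wheel centre (array([ 0.49359372, -0.39558492,  0.05604741]), np.float64(0.0025621489852251486)) [array([ 492.6945973 , -317.67077204,   50.        ]), array([ 490.69995657, -310.16079941,   80.        ])]
wheel foot [ 483.52118532 -350.95278053    0.        ] rim left (array([ 0.41965788, -0.39208576,  0.06181187]), np.float64(0.00646105158295431))
[((236, 193, 16, 12), ((506.9993896484375, 36.57865905761719), (34.994956970214844, 47.60683059692383), 0.029737034812569618))]
[((252, 197, 15, 14), ((507.1729736328125, 42.988800048828125), (37.24883270263672, 55.57728958129883), 0.8866415619850159))]
```

View pics/c3.png

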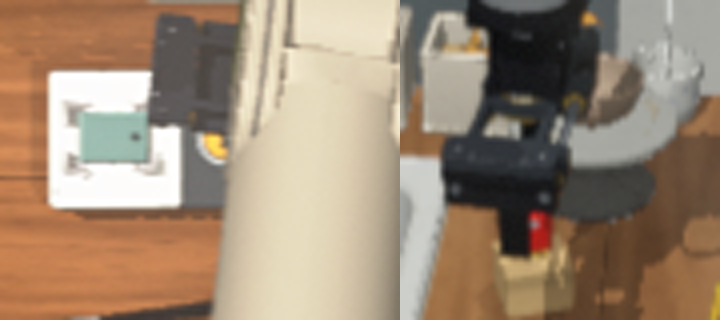

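The tile sits flat within all four fences, top view around (243,199). The wheel and bowl top out at about 0.10 m and y < -0.31, so they clear the gripper.

```bash
python3 -m pendant '[[-0.4,-0.03,-0.2,0.05,0,0,-0.09],[-0.4,-0.068,-0.4,0.058,0,0,-0.18],[-0.4,-0.068,-0.442,0.1,0,0,-0.2176],[-0.4,-0.068,-0.442,0.19,0,0,-0.2176],[-0.4,-0.068,-0.442,0.19,0,0,-0.2176],[-0.4,-0.068,-0.442,0.19,0,0,-0.2176]]'; python3 - <<'E'
from h import *
to(533,-215.5,62,110)
s=cam("scene"); print(r.read_state()["joint_positions"].round(2))
x,k=blobs(s,(0,190,60),(5,255,255),(240,130,275,180)); print([cv2.boundingRect(q) for q in x])
def crop(c,u,v,w,h,k): return cv2.resize(cv2.cvtColor(c["pixels"][v:v+h,u:u+w],cv2.COLOR_RGB2BGR),None,fx=k,fy=k,interpolation=cv2.INTER_CUBIC)
cv2.imwrite("pics/c4.png",crop(s,225,110,70,65,8))
E
```

```text
time: 8.78
ee_pos: [0.5332, -0.215, 0.1105]
eef_rot: [-0.172, 0.985, -0.0, 0.001]
ft_force: [-0.2, -0.9, 0.2]
width: 0.0608
grip_force: 0.0
row [ 0.0014 -0.0013  0.1617] [-0.0002  0.0005 -0.0012] | at [ 533.2 -215.   110.5] psi 109.9 F [-0.2 -0.9  0.2] w 60.8 g 0.0 t 8.775 j7 2.36
[-0.08  0.34  0.46  1.77 -0.17  1.07  2.36]
[(254, 143, 9, 10)]
```

View pics/c4.png

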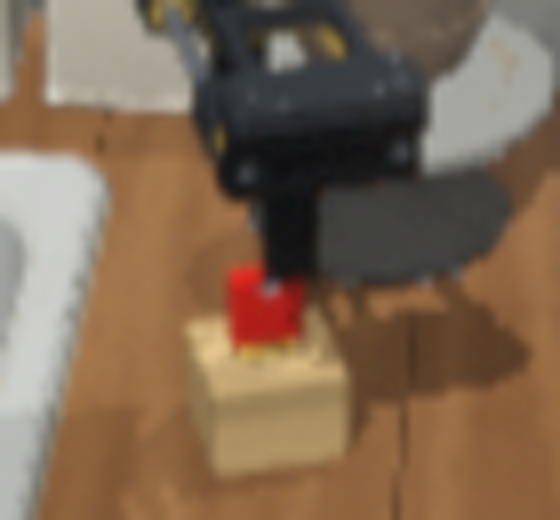

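The near finger, around (261,140), lines up with the red head at (258,148) once its 10 mm sideways offset is counted. I'm going down to grip.

```bash
python3 -m pendant '[[-0.4,0.001,-0.001,0.08,0,0,-0.001],[-0.4,0.001,-0.001,0.14,0,0,-0.001],[-0.4,0.001,-0.001,0.16,0,0,-0.001],[-0.4,0.001,-0.001,0.16,0,0,-0.001],[1,0.001,-0.001,0.16,0,0,-0.001],[1,0.001,-0.001,0.16,0,0,-0.001],[1,0.001,-0.001,0.16,0,0,-0.001],[1,0.001,-0.001,0.16,0,0,-0.001]]' 60; python3 -m pendant '[[1,0,0,0,0,0,0],[1,0,0,0,0,0,0]]';python3 -c "
from h import *
to(533,-215.5,110,110)"
```

```text
time: 9.82
ee_pos: [0.5325, -0.2157, 0.0614]
eef_rot: [-0.174, 0.985, -0.0, 0.0]
ft_force: [1.0, -0.4, 0.4]
width: 0.0288
grip_force: 0.0
time: 10.07
ee_pos: [0.5324, -0.2156, 0.0613]
eef_rot: [-0.174, 0.985, 0.0, -0.0]
ft_force: [-0.2, 0.2, 0.9]
width: 0.0097
grip_force: 60.0
row [-0.002  -0.0003 -0.1624] [0.0001 0.     0.0003] | at [ 532.4 -215.6   61.3] psi 110.0 F [-0.2  0.2  0.9] w 9.7 g 60.0 t 10.075 j7 2.39
```

```bash
python3 -m pendant '[[1,0,0,-0.03,0,0,0],[1,0,0,-0.07,0,0,0],[1,0,0,-0.12,0,0,0],[1,0,0,-0.2,0,0,0],[1,0,0,-0.25,0,0,0],[1,0,0,-0.25,0,0,0]]'; python3 - <<'E'
from h import *
to(506.8,-49.7,130,90)
t=cam("top")
# reader yaw: edges at sub-pixel in world
g=t["pixels"].astype(float)[...,2]  # blue: white reader bright, wood dark
pts=[]
for v in range(186,213):
    row=g[v,222:234]; i=int(np.argmax(np.diff(row))); # half crossing
    lo,hi=row[:3].mean(),row[-3:].mean(); h=(lo+hi)/2; j=np.nonzero(row>h)[0][0]; u=222+j-1+(h-row[j-1])/(row[j]-row[j-1]); pts.append(onplane(t,(u,v),.04)[:2]*1000)
pts=np.array(pts); p=np.polyfit(pts[:,0],pts[:,1],1); print("yaw from +y edge",np.degrees(np.arctan(-p[0])), "y edge",np.polyval(p,506))
for lo,hi,nm in ((178,188,"far"),(208,222,"near")):
    pts=[]
    for u in range(231,256):
        col=g[lo:hi,u]; a,b=col[:3].mean(),col[-3:].mean(); h=(a+b)/2; s=np.sign(b-a); j=np.nonzero(s*(col-h)>0)[0][0]; v=lo+j-1+(h-col[j-1])/(col[j]-col[j-1]); pts.append(onplane(t,(u,v),.04)[:2]*1000)
    pts=np.array(pts); p=np.polyfit(pts[:,1],pts[:,0],1); print(nm,"yaw",np.degrees(np.arctan(-p[0])),"x",np.polyval(p,0))
E
```

```text
time: 10.82
ee_pos: [0.5332, -0.2159, 0.1377]
eef_rot: [-0.174, 0.985, -0.0, 0.001]
ft_force: [-0.2, -0.8, -1.4]
width: 0.0095
grip_force: 60.0
row [-0.1072  0.5506  0.0252] [-0.0003  0.0012  0.167 ] | at [ 533.2 -215.9  137.7] psi 110.0 F [-0.2 -0.8 -1.4] w 9.5 g 60.0 t 10.825 j7 2.35
yaw from +y edge -0.35133576734167477 y edge 90.82068564723124
far yaw 0.2579884060274293 x 559.7532231465603
near yaw 0.22537179133685536 x 450.30110917815847
```

```bash
python3 -m pendant '[[1,-0.02,0.13,0.02,0,0,0.06],[1,-0.05,0.26,0.02,0,0,0.12],[1,-0.08,0.4,0.02,0,0,0.167],[1,-0.107,0.55,0.025,0,0.001,0.167],[1,-0.107,0.55,0.025,0,0.001,0.167],[1,-0.107,0.55,0.1,0,0.001,0.167],[1,-0.107,0.55,0.1,0,0.001,0.167],[1,-0.107,0.55,0.1,0,0.001,0.167]]'; python3 - <<'E'
from h import *
to(506.8,-49.7,98,90)
s=cam("scene");t=cam("top")
x,k=blobs(s,(0,190,60),(5,255,255),(230,120,290,190)); print("red",[cv2.boundingRect(q) for q in x])
st=r.read_state(); p=st["ee_pos"]
print("expected head/shoulder/tip px",[proj(s,p+[0,0,dz]).round(1) for dz in (.0187,-.0173,-.0493)])
def crop(c,u,v,w,h,k): return cv2.resize(cv2.cvtColor(c["pixels"][v:v+h,u:u+w],cv2.COLOR_RGB2BGR),None,fx=k,fy=k,interpolation=cv2.INTER_NEAREST)
cv2.imwrite("pics/c5.png",np.hstack([crop(s,230,140,60,70,8),crop(t,255,180,30,70,8)]))
E
```

```text
time: 11.88
ee_pos: [0.5061, -0.0503, 0.1065]
eef_rot: [0.0, 1.0, -0.0, -0.001]
ft_force: [-0.2, -0.6, 1.1]
width: 0.0095
grip_force: 60.0
row [-0.0023  0.0022  0.0284] [-0.0003 -0.0011 -0.0005] | at [506.1 -50.3 106.5] psi 89.9 F [-0.2 -0.6  1.1] w 9.5 g 60.0 t 11.875 j7 1.66
red []
expected head/shoulder/tip px [array([262.4, 161.8]), array([262.3, 171.9]), array([262.2, 180.5])]
```

View pics/c5.png

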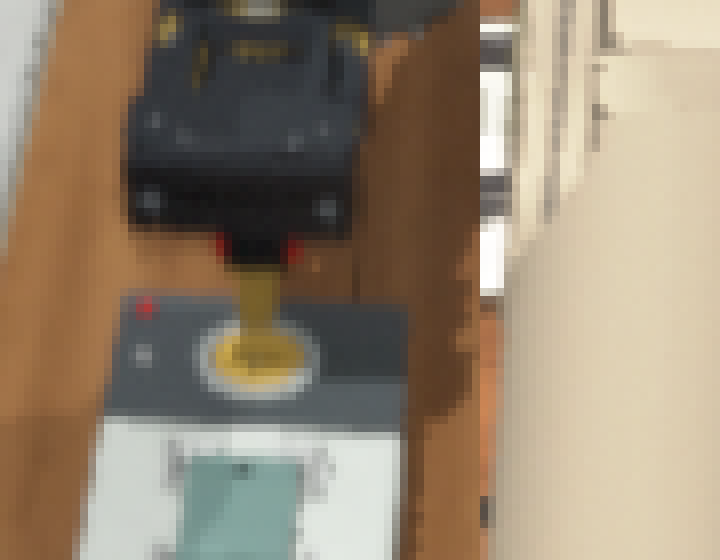

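The scene crop shows the brass blade hanging straight at u≈262, symmetric red margins either side of the finger, and the barrel at (262,184). The tile lies inside its fences.

```bash
python3 - <<'E'
from h import *
s=cam("scene"); g=s["hsv"].astype(int); P=s["pixels"].astype(int)
for v in range(171,192): print(v,[f"{a}/{b}/{c}" for a,b,c in g[v,257:269]])
E
```

```text
171 ['5/197/118', '2/173/59', '168/64/20', '120/13/19', '90/14/18', '60/12/21', '135/26/20', '174/49/26', '2/177/62', '1/200/116', '6/177/104', '12/145/93']
172 ['9/171/118', '9/151/64', '12/95/35', '17/79/29', '11/76/27', '17/88/26', '23/39/26', '10/74/31', '5/162/60', '4/188/107', '9/155/99', '12/148/98']
173 ['14/149/127', '16/151/96', '17/154/81', '20/157/73', '20/149/65', '20/142/63', '20/149/65', '19/142/63', '15/145/67', '11/159/88', '12/144/94', '13/147/99']
174 ['14/147/142', '15/150/129', '18/161/119', '20/162/110', '20/163/102', '20/164/101', '20/162/101', '19/156/95', '15/146/89', '13/141/92', '12/141/92', '13/151/93']
175 ['13/137/145', '14/141/141', '17/152/131', '20/161/119', '21/165/116', '21/163/116', '20/161/114', '18/152/104', '13/146/94', '12/145/93', '13/143/93', '13/147/92']
176 ['12/105/133', '13/110/132', '18/137/127', '21/163/119', '21/164/118', '21/164/118', '21/162/115', '17/150/104', '13/136/90', '13/130/88', '13/133/88', '13/138/89']
177 ['9/24/105', '12/40/108', '19/108/116', '20/158/118', '21/162/118', '21/166/117', '20/157/115', '18/129/97', '12/82/78'
[... 1618 characters left out ...]
'21/116/198', '21/107/200', '21/81/193', '24/35/183', '65/9/174', '85/10/146']
188 ['84/9/149', '48/8/159', '25/26/169', '21/48/181', '21/60/191', '21/58/192', '22/47/188', '24/39/182', '28/19/172', '60/6/172', '85/10/149', '94/16/110']
189 ['99/17/104', '90/10/125', '78/9/148', '66/8/156', '48/8/162', '54/8/164', '70/9/164', '75/7/156', '78/9/142', '90/13/134', '94/19/105', '97/24/97']
190 ['100/26/88', '101/22/91', '98/21/97', '94/17/104', '90/17/105', '94/18/111', '94/19/110', '94/19/105', '97/22/103', '96/25/102', '96/26/97', '99/26/97']
191 ['100/27/86', '100/27/86', '100/25/91', '97/24/95', '99/26/97', '99/26/97', '99/26/97', '96/26/97', '101/29/97', '96/26/97', '99/26/97', '98/29/97']
```

```bash
python3 -m pendant '[[1,0.0015,0.0015,0.02,0,-0.001,0],[1,0.0015,0.0015,0.035,0,-0.001,0],[1,0.0015,0.0015,0.045,0,-0.001,0],[1,0.0015,0.0015,0.052,0,-0.001,0],[1,0.0015,0.0015,0.057,0,-0.001,0],[1,0.0015,0.0015,0.057,0,-0.001,0]]';  python3 -c "
from h import *
to(506,-49.8,65.3,90);print(r.read_state()['torque'])"
```

```text
time: 12.78
ee_pos: [0.5055, -0.0493, 0.0891]
eef_rot: [0.0, 1.0, -0.0, -0.0]
ft_force: [-0.5, 0.1, -1.0]
width: 0.0093
grip_force: 60.0
row [-0.0015 -0.0018  0.0795] [-0.0002 -0.     -0.    ] | at [505.5 -49.3  89.1] psi 90.0 F [-0.5  0.1 -1. ] w 9.3 g 60.0 t 12.775 j7 1.67
[ 0.00448204  0.01553048 -0.03297235]
```

```bash
python3 -m pendant '[[1,0,0,0.01,0,0,0],[1,0,0,0.02,0,0,0],[1,0,0,0.03,0,0,0],[1,0,0,0.03,0,0,0]]';  python3 -c "
from h import *
to(506,-49.8,65.3,90);print(r.read_state()['torque'])"
```

```text
time: 13.28
ee_pos: [0.5061, -0.0494, 0.0805]
eef_rot: [0.0, 1.0, -0.0, 0.001]
ft_force: [1.2, 0.0, 1.9]
width: 0.0096
grip_force: 60.0
row [ 0.0003 -0.0013  0.0506] [-0.0002  0.0005 -0.0001] | at [506.1 -49.4  80.5] psi 90.0 F [1.2 0.  1.9] w 9.6 g 60.0 t 13.275 j7 1.68
[-0.13293578 -0.18267923 -0.0157705 ]
```

```bash
python3 -m pendant '[[1,0,0,0.012,0,0,0],[1,0,0,0.024,0,0,0],[1,0,0,0.036,0,0,0],[1,0,0,0.036,0,0,0]]';  python3 -c "
from h import *
to(506,-49.8,65.3,90);print(r.read_state()['torque'])"
```

```text
time: 13.78
ee_pos: [0.5062, -0.0495, 0.07]
eef_rot: [0.0, 1.0, -0.0, 0.001]
ft_force: [0.2, -0.9, 4.4]
width: 0.0095
grip_force: 60.0
row [ 0.0005 -0.0012  0.0156] [-0.0001  0.0006 -0.0002] | at [506.2 -49.5  70. ] psi 90.0 F [ 0.2 -0.9  4.4] w 9.5 g 60.0 t 13.775 j7 1.69
[-0.24428587  0.03492283 -0.00134376]
```

```bash
python3 -m pendant '[[1,0,0,0.01,0,0,0],[1,0,0,0.018,0,0,0],[1,0,0,0.025,0,0,0],[1,0,0,0.025,0,0,0]]';  python3 -c "
from h import *
to(506,-49.8,65.3,90);print(r.read_state()['torque'])"
```

```text
time: 14.28
ee_pos: [0.5066, -0.0495, 0.0647]
eef_rot: [0.0, 1.0, 0.0, 0.001]
ft_force: [-12.4, -0.7, 39.2]
width: 0.0094
grip_force: 60.0
row [ 0.0019 -0.001  -0.0019] [ 0.0004  0.0008 -0.0003] | at [506.6 -49.5  64.7] psi 90.0 F [-12.4  -0.7  39.2] w 9.4 g 60.0 t 14.275 j7 1.69
[-0.07393266  3.25711187  0.09336525]
```

```bash
python3 -m pendant '[[1,0,0,-0.005,0,0,0],[1,0,0,-0.005,0,0,0]]'; python3 - <<'E'
from h import *
to(506,-49.8,65.3,90)
s=cam("scene")
cv2.imwrite("pics/c6.png",cv2.resize(cv2.cvtColor(s["pixels"][150:225,225:295],cv2.COLOR_RGB2BGR),None,fx=8,fy=8,interpolation=cv2.INTER_NEAREST))
E
```

```text
time: 14.52
ee_pos: [0.5063, -0.0495, 0.065]
eef_rot: [0.0, 1.0, 0.0, 0.001]
ft_force: [-5.4, -0.6, 20.3]
width: 0.0099
grip_force: 60.0
row [ 0.0011 -0.0011 -0.0011] [ 0.0001  0.0008 -0.0002] | at [506.3 -49.5  65. ] psi 90.0 F [-5.4 -0.6 20.3] w 9.9 g 60.0 t 14.525 j7 1.69
```

View pics/c6.png

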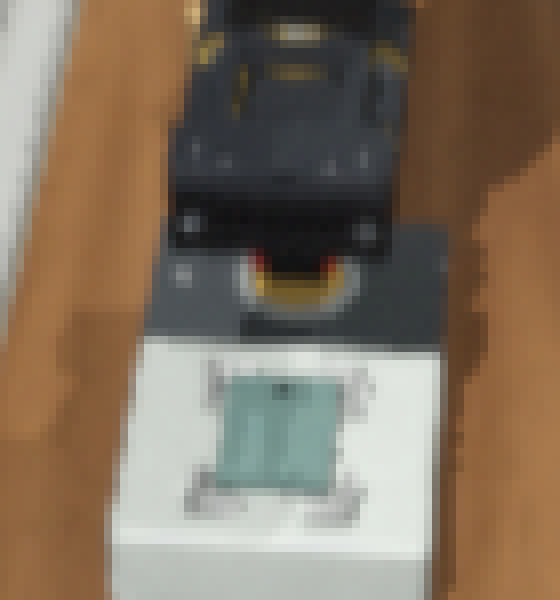

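The crop shows the shoulder down on the barrel at about (262,184) and the tile flat between its fences. Next I turn clockwise (+rz) in stages.

```bash
python3 -m pendant '[[1,0.001,-0.001,-0.001,0,0.001,0.07],[1,0.001,-0.001,-0.001,0,0.001,0.14],[1,0.001,-0.001,-0.001,0,0.001,0.21],[1,0.001,-0.001,-0.001,0,0.001,0.28],[1,0.001,-0.001,-0.001,0,0.001,0.36],[1,0.001,-0.001,-0.001,0,0.001,0.36]]'; python3 - <<'E'
from h import *
to(506,-49.8,65,0); print(r.read_state()["torque"])
E
```

```text
time: 15.32
ee_pos: [0.5064, -0.0497, 0.065]
eef_rot: [0.369, 0.929, 0.0, 0.0]
ft_force: [-2.4, -0.5, 16.3]
width: 0.0098
grip_force: 60.0
row [ 0.0007 -0.0013  0.0001] [ 3.000e-04 -3.000e-04  3.887e-01] | at [506.4 -49.7  65. ] psi 46.6 F [-2.4 -0.5 16.3] w 9.8 g 60.0 t 15.325 j7 0.97
[-0.22862547  0.79036061  0.02301767]
```

```bash
python3 -m pendant '[[1,0,0,0,0,0,0.08],[1,0,0,0,0,0,0.16],[1,0,0,0,0,0,0.24],[1,0,0,0,0,0,0.32],[1,0,0,0,0,0,0.4],[1,0,0,0,0,0,0.44],[1,0,0,0,0,0,0.47],[1,0,0,0,0,0,0.47]]'; python3 - <<'E'
from h import *
to(506,-49.8,65,-10); print(r.read_state()["torque"])
E
```

```text
time: 16.32
ee_pos: [0.5064, -0.0496, 0.065]
eef_rot: [0.764, 0.645, 0.0, -0.0]
ft_force: [-2.3, 0.0, 16.7]
width: 0.0096
grip_force: 60.0
row [-0.0009 -0.0012  0.    ] [ 0.     -0.0004  0.003 ] | at [506.4 -49.6  65. ] psi -9.6 F [-2.3  0.  16.7] w 9.6 g 60.0 t 16.325 j7 0.05
[-0.16273128  0.94589332  0.1484558 ]
```

```bash
python3 -m pendant '[[1,0,0,0,0,0,0.02],[1,0,0,0,0,0,0.035],[1,0,0,0,0,0,0.035],[1,0,0,0,0,0,0.035]]'; python3 - <<'E'
from h import *
to(506,-49.8,65,-14); print(r.read_state()["torque"])
E
```

```text
time: 16.82
ee_pos: [0.5064, -0.0495, 0.065]
eef_rot: [0.787, 0.617, 0.0, -0.0]
ft_force: [-3.0, 0.2, 17.8]
width: 0.0096
grip_force: 60.0
row [-0.0012 -0.0011  0.    ] [-0.     -0.0005  0.002 ] | at [506.4 -49.5  65. ] psi -13.8 F [-3.   0.2 17.8] w 9.6 g 60.0 t 16.825 j7 -0.02
[-0.10600669  0.95401889  0.39156184]
```

```bash
python3 -m pendant '[[1,0,0,0,0,0,0],[1,0,0,0,0,0,0],[1,0,0,0,0,0,0],[1,0,0,0,0,0,0]]'; python3 - <<'E'
from h import *
s=cam("scene"); t=cam("top")
print(r.read_state()["torque"])
a=cv2.resize(s["pixels"][150:225,225:295],None,fx=6,fy=6,interpolation=cv2.INTER_NEAREST); b=cv2.resize(t["pixels"][165:255,140:190],(250,450),interpolation=cv2.INTER_NEAREST)
cv2.imwrite("pics/c7.png",cv2.cvtColor(np.hstack([a,b]),cv2.COLOR_RGB2BGR))
E
```

```text
time: 17.32
ee_pos: [0.5064, -0.0495, 0.065]
eef_rot: [0.787, 0.617, 0.0, -0.0]
ft_force: [-3.3, -0.1, 18.1]
width: 0.0096
grip_force: 60.0
[-0.09946342  0.96527643  0.43708381]
```

View pics/c7.png

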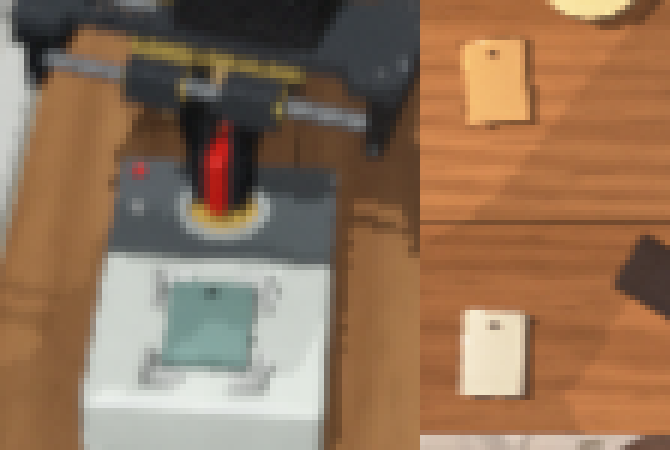

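The key is turned edge-on to the scene camera at (262,178) and held in the fingers with its shoulder on the barrel. The teal tile is flat in the pocket, and the orange and cream tiles have not moved.

```bash
python3 -c "
from bench import r
print(r.close_job())"
```

```text
the job is handed in; nothing more can be done
None
```

Job handed in at about 17 s: the teal tile lies flat in the pocket, and the key is fully home, turned clockwise until the torque rose well past the spring's and still gripped there. The orange and cream tiles look unmoved in the last picture; I didn't check the tape roll or the rib.

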